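Take the big board out of the hooded case and stand it to dry

TASK

Swing the hood of the steel board case right back until it stays open by itself, then lift out the larger of the two wooden boards and stand it upright in the middle of the drying stand, its foot on the ledge and its face leaning flat against the bars. Do not drop the board, leave the hood open, leave the narrower board in its place in the case, and do not disturb the other things on the table.

Things in the scene. Friction and masses are not known exactly. Their poses are not given: they have to be found in the camera images.
- case: Fixed steel board case under an aluminium hood: open tray 170 mm (x) by 260 mm (y), walls 45 mm high, 4 mm thick. Origin: centre of its underside, on the table; x runs from the front (handle side) to the hinge side, y along the hinge, z up. Inside, two wooden boards lean side by side (y about +55 and -55 mm, either way round) 30 degrees from upright, tops towards -x.
- case_rack (a point): Inner corner of the rack in the case, at x +50, y 0, z 12 mm of the case. The rack is an L turned 30 degrees: a plate 45 mm high up the boards' lower (-x) faces and a ledge 26 mm deep under their feet with an 8 mm lip. Above the plate the boards stand free, 25 mm or more to either face.
- hood (a joint): Hood angle (rad): 0 shut, 1.25 at its stop. A cover 170 x 260 x 85 mm, about 0.6 kg; its front rises and swings to +x. Let go below about 1.0 it falls shut, above it sinks slowly onto the stop and stays. There its front panel's lower edge hangs 200 mm above the table over the case's x = +30 mm: reach the boards with the tool tilted, from the front along their lean.
- hood_handle (a point): Middle of the round bar handle on the hood's front face: bar 12 mm thick, 100 mm long along the case's y on a post at each end, its centre line 48 mm off the face and 15 mm below the hood's top. Hood shut: at x = -133 mm, z = 115 mm of the case. It turns with the hood about the hinge.
- hood_hinge (a point): Middle of the hinge axis (along the case's y), at x = +85 mm, z = 45 mm of the case.
- board_center (a point): Centre of the larger wooden board, a plain slab 14 mm thick (its x), 90 mm wide (its y), 110 mm tall (its z, pointing to its upper end); about 0.12 kg, loose. It starts in the case's rack leaning 30 degrees, upper end towards the front.
- narrow_board_center (a point): Centre of the narrower wooden board, 14 mm thick, 56 mm wide, 96 mm tall, axes as the larger one, in the same rack; it stays there.
- stand: Fixed steel drying stand on a dark base plate 120 mm (x) by 160 mm (y), 6 mm thick. Origin: centre of its underside; x from front to back, z up. A row of bars 45 mm high, 150 mm wide along y leans 30 degrees, top towards -x. With the larger board standing properly, its centre is at x -1, y 0, z 63 mm and its upper end leans 30 degrees towards -x.
- stand_ledge (a point): Inner corner between the stand's bars and ledge, at x +20, y 0, z 12 mm of the stand. The ledge is 26 mm deep, on the bars' +x side, at right angles to them (so it rises towards +x at 30 degrees), with an 8 mm lip at its end.
- spice_jar: Amber jar, 52 mm across, 90 mm tall, standing behind (+x of) the stand. Bystander, origin under its centre.
- shaker: Small steel shaker, 38 mm across, 66 mm tall, in front between case and stand. Bystander, origin under its centre.
- twine: Spool, 60 mm across, 60 mm tall, standing behind (+x of) the stand. Bystander, origin under its centre.
- bowl: Steel bowl, 140 mm across, 55 mm tall. Bystander, origin under its centre.
- turner: Spatula 260 mm long lying on the table, origin under its middle. Bystander.
- tub: White open tub 170 x 120 x 60 mm. Bystander, origin under its centre.
- mug: White mug, 76 mm across, 85 mm tall. Bystander, origin under its centre.
There are look-alikes about, which are no part of the job. Leave any blue or yellow look-alike of the stand alone.

How it is judged:
On the way, in this order (a step that is already met when the one before it is completed fails the run):
1. the hood stands open by itself, not touched by the robot (value of joint hood above 1.15 rad and contact force between each of the arm, the fingers and hood below 0.3 N), for 0.2 s.
2. the larger board has been lifted clear of the case (z of board_center in the frame of case above 0.125 m and value of joint hood above 1.15 rad), for 0.1 s.
At the end, for the whole second after the job is handed in: Hood open beyond 1.15 rad. The larger board rests released on the stand's ledge: centre within 16 mm fore and aft, 30 mm sideways, 11 mm in height of its proper place, leaning 23 to 39 degrees, square to the stand within 11 degrees. The narrower board is within 25 mm of where it began (value of joint hood above 1.15 rad and x of board_center in the frame of stand between -0.018 and 0.016 m and y of board_center in the frame of stand between -0.03 and 0.03 m and z of board_center in the frame of stand between 0.051 and 0.073 m and angle between board_center's own z axis and vertical between 0.4 and 0.68 rad and angle between the y axis of board_center and the y axis of stand, either way round below 0.2 rad and linear speed of board below 0.02 m/s and distance of narrow_board_center from where it was at the start of the episode below 0.025 m); the robot touches nothing.
It fails at once if the larger board is dropped (moving faster than 0.7 m/s while not held) (linear speed of board above 0.7 m/s and contact force between the fingers and board below 0.05 N).
It fails at once if the narrower board is shifted more than 40 mm (distance of narrow_board_center from where it was at the start of the episode above 0.04 m).
It fails at once if a bystander is pushed more than 40 mm (distance of any of spice_jar, shaker, twine, bowl, turner, tub, mug from where it was at the start of the episode above 0.04 m).
It also fails if it takes over 58 s, if anything falls off the work surface, if the arm or the gripper's body presses on something with over 40 N, if the wrist force passes 120 N, or if a joint passes its speed limit or range.

ROBOT

A 6-joint arm with a two-finger parallel gripper is mounted at the origin on the work surface. World frame = base frame: x ahead of the robot, y to its left, z up, the work surface at z = 0. Lengths are in m, angles in rad, forces in N, time in s.
With the tool pointing down it reaches from about 0.35 to 0.85 m from the base axis. Payload 8.1 kg.
Tool frame: the origin (TCP) lies midway between the tips of the shut fingers; the grasp point (between the pads) lies 19 mm behind it; y points along the fingers, x is the direction in which the jaws open and shut, and the axes are right-handed (so a half turn about y gives the same grasp; the last joint's range is limited). The gripper opens to 85 mm and grips with 20 to 120 N. Pads are 22 mm wide; open, the fingers measure 114 mm over their backs; the gripper's body (76 mm by 85 mm) begins 54 mm behind the grasp point. The pads swing forward as they close: fully open they stand 13 mm farther back than shut.
Start: joints at [-0.085, 0.13, 1.488, -0, 1.523, -0.085], TCP at [0.6, 0, 0.231] pointing down, gripper open.
Joint ranges: [-2.96, 2.96], [-0.89, 2.26], [0.02, 2.5], [-1.34, 4.48], [0, 2.73], [-2.66, 2.66]. Speed limits (rad/s): [2.39, 2.39, 2.79, 3.14, 3.14, 3.14].

INTERFACE

Orientations are given as a unit quaternion [x, y, z, w].
In Python, from cell import robot gives the robot as it stands. Calls block until the motion is done:
- robot.goto(position, orientation): joint-space move of the TCP to a pose.
- robot.move_l(position, attitude=None, vel=0.15, until_force=None): straight line of the TCP; attitude=None keeps the orientation; vel is the mean speed in m/s. With until_force (N) it stops when the force on the tool has changed by that much, and returns True; else False.
- robot.move_joints(angles): joint-space move.
- robot.set_gripper(opening): finger opening in m; the grip force is fixed at half the most; returns when the fingers have stopped.
- robot.hold(seconds).
- robot.inverse_kinematics(position, orientation): joint angles nearest the present ones, or None.
- robot.snapshot(name): name is "scene" or "side" or "wrist"; returns the picture (384x512x3 uint8, red, green, blue); there is no depth.
- robot.get_calibration(name): a dict with "fov_y" (degrees; the focal length in pixels is half the picture's height over the tangent of half this angle, whatever the lens; pixels are square), "cx", "cy" (the principal point, pixels), "k1" (the pictures are not rectified: a ray, as slopes to the right and down, at radius r is drawn at 1 + k1 r^2 times it, then the intrinsics apply), "R" (3x3) and "t" (3): a world point X has camera coordinates R X + t; the wrist camera has in their place "mount" (4x4, takes a point from camera to tool coordinates, whose origin is the TCP and whose axes are the tool frame's). Camera axes: x right, y down, z forward; pixel columns grow to the right and rows downward; lengths in m; the calibration is good to about 2 mm. A picture is of the moment at which its call begins: read the wrist's pose just before it. get_calibration takes no time and is no camera call.
A pose or a line that the arm cannot do raises robot.PlanningError and nothing moves.
- robot.close_job(): hands the job in, once; it reports no verdict.
Readings, each from a call of its own:
- robot.read_t(): time.
- robot.read_joints(): joint angles.
- robot.read_joint_vel(): joint speeds.
- robot.read_effort(): joint torques, N m.
- robot.read_eef_pos(): TCP position.
- robot.read_tcp_rot(): TCP orientation.
- robot.read_wrist_force(): force on the tool from outside, world axes, zero at the start.
- robot.read_ft_torque(): the same for the moment, N m.
- robot.read_finger_gap(): finger opening in m.
Only numpy, scipy, OpenCV 4.12 (cv2) and the standard library are available. Lean on these libraries where they do the work, as an engineer would, in place of code of your own. Each camera call takes 0.05 s, during which the arm holds its last target. There are 200 camera calls.

## Working session

There is one attempt and no reset: what is moved stays moved. The work goes in short steps, each a Python script; the robot and the scene stay as the last script left them, time stands still between calls to the robot, and variables do not carry over. Pictures are saved under pics/ and viewed, about 8 in all and at most 12, crops included, and the job is handed in when it is done.

```bash
mkdir -p pics; ls; python3 - <<'E'
from cell import robot
import cv2,numpy as np
for n in("scene","side"):
    cv2.imwrite(f"pics/{n}0.png",cv2.cvtColor(robot.snapshot(n),cv2.COLOR_RGB2BGR))
    c=robot.get_calibration(n);print(n,c, "campos",-np.array(c["R"]).T@np.array(c["t"]))
print(robot.get_calibration("wrist"),robot.read_tcp_rot(),robot.read_t())
E
```

```text
pics
scene {'fov_y': 48.36032266477358, 'cx': 255.29199040548983, 'cy': 190.03254123225017, 'k1': -0.018647856065022454, 'R': array([[ 0.78871583,  0.61474269, -0.00433181],
       [ 0.45149992, -0.58402855, -0.67458023],
       [-0.41722317,  0.53009629, -0.73818883]]), 't': array([-0.39676566, -0.15948373,  1.52596266])} campos [ 1.02160922 -0.6581414   1.01714531]
side {'fov_y': 56.86005374723393, 'cx': 254.2608384600799, 'cy': 194.10936975475877, 'k1': 0.0014399699019217811, 'R': array([[-0.82565037, -0.56418063, -0.00129535],
       [-0.30972461,  0.45518327, -0.8347927 ],
       [ 0.47156349, -0.6888457 , -0.55056287]]), 't': array([0.43485755, 0.24155801, 1.05916937])} campos [-0.06560884  0.86498931  0.78535348]
{'fov_y': 68.07410050801822, 'cx': 253.715913049681, 'cy': 195.79923133816897, 'k1': -0.046446907706750806, 'mount': array([[ 9.99999882e-01, -3.47952955e-04,  3.38759772e-04,
         1.47224634e-03],
       [-4.29849033e-04, -3.09630843e-01,  9.50856749e-01,
        -1.42097626e-01],
       [-2.25962942e-04, -9.50856782e-01, -3.09630956e-01,
         7.72928274e-02],
       [ 0.00000000e+00,  0.00000000e+00,  0.00000000e+00,
         1.00000000e+00]])} [-7.07048482e-01  6.10119583e-04  5.88157749e-04  7.07164568e-01] 0.1
```

View pics/scene0.png

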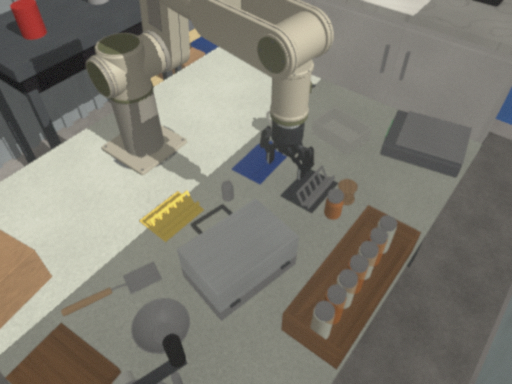

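View pics/side0.png

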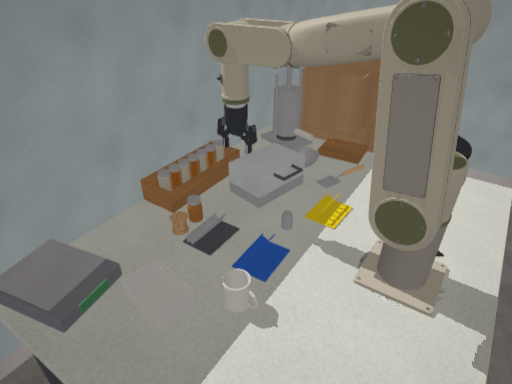

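Scene: the case is at (240,255) with its handle at (211,220), and the grey stand with a dark base is at (310,188). The blue (262,163) and yellow (172,215) stands are look-alikes. Side: case (267,175), handle (288,172), grey stand (212,236), blue (262,257), yellow (329,211). Only the grey one fits "steel bars on dark base plate", with the jar and twine behind it. I'll enlarge both views to confirm.

```bash
cat > h.py <<'E'
import numpy as np, cv2
from scipy.spatial.transform import Rotation as Rot
from cell import robot
def ray(cal,px,tool=None):
    f=192/np.tan(np.radians(cal["fov_y"])/2)
    d=(np.array(px,float)-[cal["cx"],cal["cy"]])/f
    u=d.copy()
    for _ in range(10): u=d/(1+cal["k1"]*(u@u))
    v=np.array([u[0],u[1],1.])
    if "mount" in cal:
        p,q=tool; R=Rot.from_quat(q).as_matrix(); M=np.array(cal["mount"])
        return R@M[:3,3]+p, R@M[:3,:3]@v
    R=np.array(cal["R"]);return -R.T@np.array(cal["t"]), R.T@v
def onz(cal,px,z,tool=None):
    o,d=ray(cal,px,tool);return o+d*(z-o[2])/d[2]
def proj(cal,X,tool=None):
    f=192/np.tan(np.radians(cal["fov_y"])/2)
    if "mount" in cal:
        p,q=tool; R=Rot.from_quat(q).as_matrix(); M=np.array(cal["mount"])
        c=M[:3,:3].T@(R.T@(np.array(X)-p)-M[:3,3])
    else: c=np.array(cal["R"])@np.array(X)+np.array(cal["t"])
    u=c[:2]/c[2]; return f*u*(1+cal["k1"]*(u@u))+[cal["cx"],cal["cy"]]
def tri(*rays):
    A=0;b=0
    for o,d in rays:
        d=d/np.linalg.norm(d);P=np.eye(3)-np.outer(d,d);A=A+P;b=b+P@o
    X=np.linalg.solve(A,b); return X,[np.linalg.norm((np.eye(3)-np.outer(d,d)/(d@d))@(X-o)) for o,d in rays]
def crop(im,x0,y0,x1,y1,s,step=20):
    c=cv2.resize(im[y0:y1,x0:x1],None,fx=s,fy=s,interpolation=cv2.INTER_CUBIC)
    for x in range(-(-x0//step)*step,x1,step): cv2.line(c,(int((x-x0)*s),0),(int((x-x0)*s),8),(0,0,255),1);cv2.putText(c,str(x),(int((x-x0)*s)+2,12),0,.38,(0,0,255))
    for y in range(-(-y0//step)*step,y1,step): cv2.line(c,(0,int((y-y0)*s)),(8,int((y-y0)*s)),(0,0,255),1);cv2.putText(c,str(y),(8,int((y-y0)*s)+4),0,.38,(0,0,255))
    return c
def snap(n):
    t=(np.array(robot.read_eef_pos()),np.array(robot.read_tcp_rot()))
    return cv2.cvtColor(robot.snapshot(n),cv2.COLOR_RGB2BGR),t
def tq(y,x):  # tool quaternion from finger direction y and jaw direction x
    y=np.array(y,float);y/=np.linalg.norm(y);x=np.array(x,float);x-=y*(x@y);x/=np.linalg.norm(x)
    return Rot.from_matrix(np.c_[x,y,np.cross(x,y)]).as_quat()
E
python3 - <<'E'
from h import *
a=crop(cv2.imread("pics/scene0.png"),165,160,365,315,3.8)
b=crop(cv2.imread("pics/side0.png"),165,135,320,265,4.5)
cv2.imwrite("pics/c1.png",a);cv2.imwrite("pics/c2.png",b)
E
```

```text
(no output)
```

View pics/c1.png

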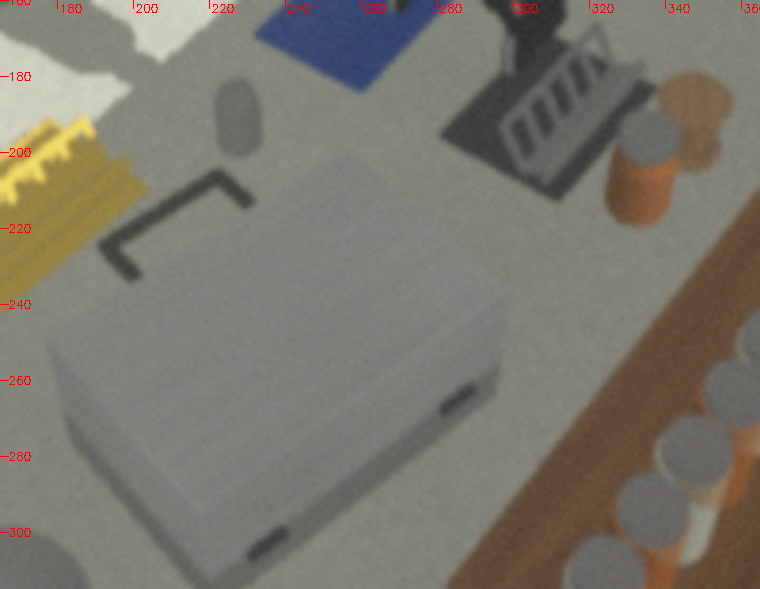

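View pics/c2.png

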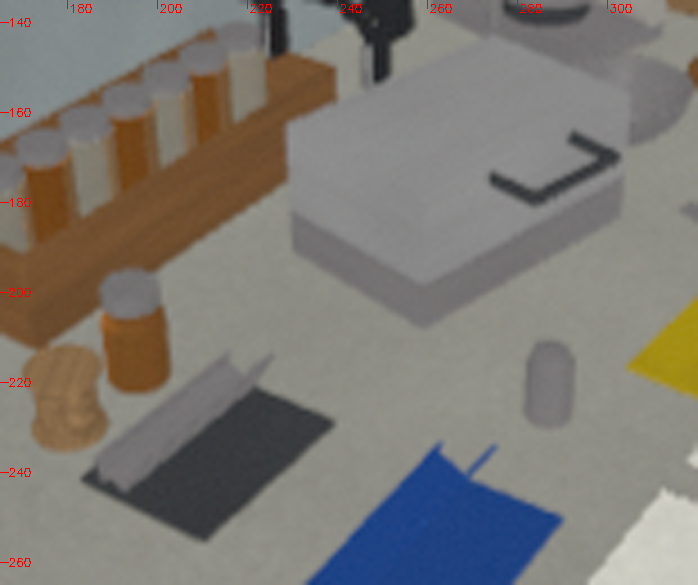

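```bash
python3 - <<'E'
from h import *
np.set_printoptions(precision=4,suppress=True)
S=robot.get_calibration("scene");D=robot.get_calibration("side")
def s(x,y):return (165+x/3.8,160+y/3.8)
def d(x,y):return (165+x/4.5,135+y/4.5)
print("handle +y",tri(ray(S,s(220,172)),ray(D,d(537,198))))
print("handle -y",tri(ray(S,s(103,246)),ray(D,d(613,157))))
for n,p in dict(l=(48,340),t=(345,152),r=(503,290),b=(205,515)).items(): print("hood",n,onz(S,s(*p),.13))
for n,p in dict(near=(423,285),l=(287,125),r=(628,95)).items(): print("hoodside",n,onz(D,d(*p),.13))
for n,p in dict(l=(440,133),b=(560,200),r=(657,88)).items(): print("stand scene",n,onz(S,s(*p),.006))
for n,p in dict(l=(82,480),b=(207,541),r=(335,422)).items(): print("stand side",n,onz(D,d(*p),.006))
print("jar",onz(S,s(640,225),0),"shaker",onz(S,s(240,155),0),"twine side",onz(D,d(70,450),0))
E
```

```text
handle +y (array([ 0.4744, -0.1131,  0.1173]), [np.float64(0.0031190900402064867), np.float64(0.003119090040206435)])
handle -y (array([ 0.4551, -0.2126,  0.1154]), [np.float64(0.0007442152473632592), np.float64(0.0007442152473633196)])
hood l [ 0.4904 -0.2984  0.13  ]
hood t [ 0.5441 -0.0495  0.13  ]
hood r [ 0.7039 -0.0817  0.13  ]
hood b [ 0.6559 -0.331   0.13  ]
hoodside near [0.4685 0.0571 0.13  ]
hoodside l [ 0.7018 -0.0815  0.13  ]
hoodside r [ 0.4851 -0.2966  0.13  ]
stand scene l [0.5271 0.1006 0.006 ]
stand scene b [0.6455 0.1008 0.006 ]
stand scene r [0.6439 0.256  0.006 ]
stand side l [0.6351 0.2591 0.006 ]
stand side b [0.5169 0.257  0.006 ]
stand side r [0.521  0.0996 0.006 ]
jar [0.7078 0.1226 0.    ] shaker [ 0.4073 -0.0162  0.    ] twine side [ 0.6722  0.2344 -0.    ]
```

Stand centre is about (0.582, 0.179) with yaw about 0.7°. Hood centre is (0.599, -0.190) with yaw about -11.5° and a size of 0.255x0.169, which fits. Handle z is 0.116, as expected. The stand differs by 8 mm in x between views, so I'll refine it later with the wrist camera. First I'll go over the handle and take a close wrist look.

```bash
python3 - <<'E'
from h import *
np.set_printoptions(precision=4,suppress=True)
yaw=np.radians(-11.5);cx=np.array([np.cos(yaw),np.sin(yaw),0])
t=np.radians(20);y=np.sin(t)*cx-np.cos(t)*np.array([0,0,1]);q=tq(y,cx)
bar=np.array([.466,-.163,.115])
robot.goto(bar-y*.11,q)
robot.set_gripper(.055)
im,T=snap("wrist");cv2.imwrite("pics/w1.png",im)
cal=robot.get_calibration("wrist")
print("pred bar ends",[proj(cal,bar+s*.05*np.array([-cx[1],cx[0],0]),T) for s in(-1,1)],robot.read_t())
E
```

```text
pred bar ends [array([251.8527, 240.5559]), array([251.6873, 137.1815])] 1.5333
```

View pics/w1.png

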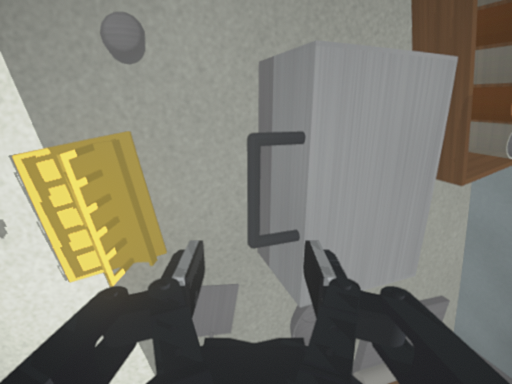

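The wrist view shows the bar from (254,137) to (254,243), within 2 px (about 1.6 mm) of the prediction, and the yaw agrees. Next I'll grip it and swing the hood.

```bash
python3 - <<'E'
from h import *
np.set_printoptions(precision=3,suppress=True)
yaw=np.radians(-11.5);cx=np.array([np.cos(yaw),np.sin(yaw),0]);ez=np.array([0,0,1.])
bar=np.array([.4678,-.1634,.115]);hinge=bar+.218*cx-.07*ez
r=np.hypot(.218,.07);a0=np.arctan2(.07,-.218)
def pose(h,tl):
    y=np.sin(tl)*cx-np.cos(tl)*ez
    b=hinge+r*(np.cos(a0-h)*cx+np.sin(a0-h)*ez)
    return b+.019*y,tq(y,cx)
T0=np.radians(20)
robot.move_l(*pose(0,T0),vel=.1)
print("at bar",robot.read_wrist_force())
robot.set_gripper(0.0);print("gap",robot.read_finger_gap(),robot.read_wrist_force())
for h in np.linspace(0,1.2,8)[1:]:
    robot.move_l(*pose(h,T0*(1-h/1.2)),vel=.12)
    print(round(h,2),robot.read_wrist_force(),round(robot.read_finger_gap(),4),robot.read_t())
robot.set_gripper(.06)
p,q=pose(1.2,0)
robot.move_l(p+[0,0,.12],vel=.2)
robot.goto([.42,-.08,.42],tq(-ez,cx))
im,T=snap("scene");cv2.imwrite("pics/s2.png",im)
im2,T=snap("side");cv2.imwrite("pics/d2.png",im2)
cv2.imwrite("pics/c3.png",np.hstack([crop(im,160,110,340,310,2.2),crop(im2,190,90,330,290,2.2)]))
print(robot.read_t(),robot.read_wrist_force())
E
```

```text
at bar [ 0.204 -0.598 -0.555]
gap 0.010052781506332856 [-14.789   3.951  10.169]
0.17 [-17.458   1.986   5.417] 0.0099 3.9417
0.34 [-23.284   5.394  15.858] 0.0102 4.4167
0.51 [-14.012   2.347  11.624] 0.0097 4.8833
0.69 [-7.344 -0.328  6.894] 0.0102 5.35
0.86 [-2.939 -2.308 -1.657] 0.0102 5.8167
1.03 [-1.205 -4.059  1.015] 0.0096 6.2833
1.2 [-2.698 -4.379  1.125] 0.0103 6.75
9.2167 [-0.089  0.225 -0.702]
```

View pics/c3.png

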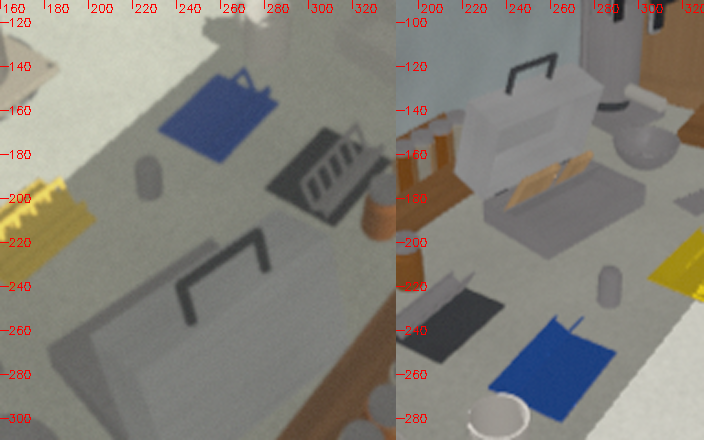

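The hood stands open: its handle is on top in both views, at (243,260)-(263,230) in scene and (238,130)-(258,115) in side. Two wooden boards are now visible at side (240-275,160-180). Next come wrist looks at the stand and the boards, both along the 30° lean.

```bash
cat >> h.py <<'E'
ez=np.array([0,0,1.])
class Fr:
    def __init__(s,c,yaw):
        s.c=np.array([*c,0.]);s.x=np.array([np.cos(yaw),np.sin(yaw),0]);s.y=np.array([-s.x[1],s.x[0],0])
        s.u=-.5*s.x+np.cos(np.pi/6)*ez; s.n=np.cos(np.pi/6)*s.x+.5*ez; s.q=tq(-s.u,s.n)
    def P(s,x,y,z): return s.c+s.x*x+s.y*y+ez*z
case=Fr((.5981,-.190),np.radians(-11.5)); stand=Fr((.582,.1785),np.radians(.7))
E
python3 - <<'E'
from h import *
np.set_printoptions(precision=1,suppress=True)
cal=robot.get_calibration("wrist")
robot.goto(stand.P(-1,0,63)*0+stand.P(-.001,-.03,.063)+stand.u*.20,stand.q)
im,T=snap("wrist");cv2.imwrite("pics/w2.png",im)
for x in(-.06,.06):
    for y in(-.08,.08): print("base",x,y,proj(cal,stand.P(x,y,.006),T))
a=robot.read_eef_pos();np.savez("T2.npz",p=T[0],q=T[1])
robot.goto(case.P(.029,-.03,.063)+case.u*.20,case.q)
im2,T=snap("wrist");cv2.imwrite("pics/w3.png",im2);np.savez("T3.npz",p=T[0],q=T[1])
for y in(.1,.055,.01,-.055,-.083): print("top at y",y,proj(cal,case.P(.0286,y,.063)+case.u*.055,T))
cv2.imwrite("pics/c4.png",np.hstack([cv2.resize(im[:330,70:450],None,fx=1.05,fy=1.05),cv2.resize(im2[:330,70:450],None,fx=1.05,fy=1.05)]))
print(robot.read_t())
E
```

```text
base -0.06 -0.08 [192.5 202.2]
base -0.06 0.08 [183.9  75.3]
base 0.06 -0.08 [267.2 189.3]
base 0.06 0.08 [268.7  79.1]
top at y 0.1 [251.1  45. ]
top at y 0.055 [251.3  96.3]
top at y 0.01 [251.4 143.5]
top at y -0.055 [251.5 204.5]
top at y -0.083 [251.6 228.4]
11.7833
```

View pics/c4.png

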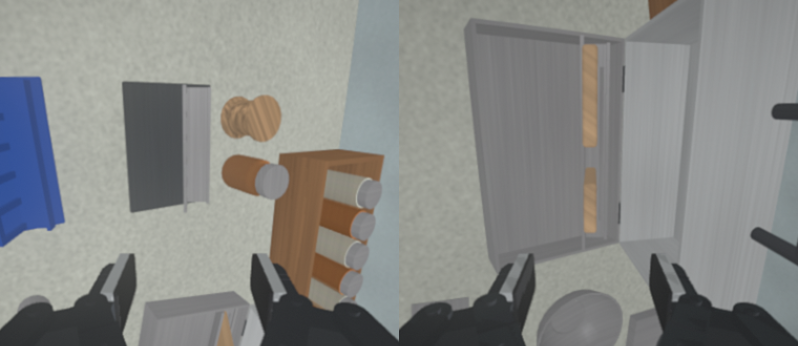

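Left view: the grey stand base's corners are at about (187,77), (195,202) and (270,78) in wrist pixels, within about 2 px of prediction. Right view: the larger board is on the +y side, with its top at columns 245-260 and rows 41-140; predicted column 251 and rows 45-143. The narrower board is on the -y side, rows 160-223. Next I'll refine with masks and then grasp.

```bash
python3 - <<'E'
from h import *
np.set_printoptions(precision=4,suppress=True)
cal=robot.get_calibration("wrist")
L=lambda f:(np.load(f)["p"],np.load(f)["q"])
im=cv2.imread("pics/w3.png");T=L("T3.npz");h=cv2.cvtColor(im,cv2.COLOR_BGR2HSV)
m=((h[...,0]<25)&(h[...,1]>70)&(h[...,2]>90)).astype(np.uint8);m[:, :225]=0;m[:,280:]=0;m[250:]=0
n,l,st,ce=cv2.connectedComponentsWithStats(m)
for i in range(1,n):
    if st[i,4]>100:
        r=cv2.minAreaRect(np.argwhere(l==i)[:,::-1].astype(np.float32));print("wood",st[i],r)
        x,y,w,hh=st[i,:4]; zt=.063+.055*.866
        for py in(y,y+hh): 
            X=onz(cal,(x+w/2,py),zt,T)-case.c;print(" case",X@case.x,X@case.y)
im=cv2.imread("pics/w2.png");T=L("T2.npz")
g=im.max(2);m=((g<85)).astype(np.uint8);m[250:]=0;m[:,:160]=0;m[:,300:]=0;m=cv2.morphologyEx(m,cv2.MORPH_OPEN,np.ones((5,5)))
n,l,st,ce=cv2.connectedComponentsWithStats(m);i=1+np.argmax(st[1:,4]);print(st[i])
c=cv2.approxPolyDP(max(cv2.findContours((l==i).astype(np.uint8),0,2)[0],key=cv2.contourArea),5,True)[:,0]
for p in c:
    X=onz(cal,p+0.5,.006,T);print(p,X,(X-stand.c)@stand.x,(X-stand.c)@stand.y)
E
```

```text
wood [ 245   43   14   97 1302] ((251.5, 91.0), (96.0, 13.0), 90.0)
 case 0.001423643761781175 0.10156906494227859
 case 0.0012621518818711434 0.013519767817794816
wood [246 160  12  61 682] ((251.5, 189.99998474121094), (10.999998092651367, 59.99999237060547), 0.0)
 case 0.0012223164718586066 -0.00665492941130122
 case 0.0010835278135313507 -0.07383373011982924
[ 199   98   44   74 2003]
[239  98] [0.5948 0.2324 0.006 ] 0.013499652267329588 0.053756201771897834
[227  98] [0.5772 0.2321 0.006 ] -0.004103791431145295 0.0536552815262864
[223 110] [0.5712 0.217  0.006 ] -0.010298675325846645 0.038617913607341965
[215 103] [0.5602 0.2257 0.006 ] -0.021211656187015888 0.04744964349173488
[199 119] [0.5379 0.2061 0.006 ] -0.043807649361638126 0.028149377874886326
[206 138] [0.5463 0.1819 0.006 ] -0.035664130259305975 0.003835193699245529
[215 131] [0.5592 0.1904 0.006 ] -0.02268293008424285 0.012158117186395078
[221 171] [0.5664 0.1358 0.006 ] -0.01611848573884219 -0.04250542395149151
[226 158] [0.5743 0.1533 0.006 ] -0.007966963905512684 -0.025130131569478593
[234 166] [0.5865 0.1409 0.006 ] 0.004025599317462346 -0.037667915662081386
[242 154] [0.5993 0.1569 0.006 ] 0.01701113169181119 -0.021777434974901602
```

```bash
python3 - <<'E'
from h import *
np.set_printoptions(precision=4,suppress=True)
cal=robot.get_calibration("wrist")
im=cv2.imread("pics/w2.png");d=np.load("T2.npz");T=(d["p"],d["q"])
g=cv2.GaussianBlur(im,(0,0),1).max(2);print("row140",g[140,176:280:3],"col210",g[60:100:3,210],g[185:215:3,210])
thr=(int(g[140,215])+int(g[140,170]))/2
m=(g<thr).astype(np.uint8);m[225:]=0;m[:,:160]=0;m[:,243:]=0
n,l,st,ce=cv2.connectedComponentsWithStats(m);i=1+np.argmax(st[1:,4]);print(thr,st[i])
c=cv2.approxPolyDP(max(cv2.findContours((l==i).astype(np.uint8),0,2)[0],key=cv2.contourArea),4,True)[:,0]
for p in c:
    X=onz(cal,p+0.5,.006,T);print(p,X,(X-stand.c)@stand.x,(X-stand.c)@stand.y)
B=case.P(.0288,.0575,.063)
tcp=B+case.u*(.027-.019)
robot.set_gripper(.030)
robot.goto(tcp+case.u*.11,case.q)
print("touch",robot.move_l(tcp,vel=.12,until_force=8),robot.read_eef_pos()-tcp)
robot.set_gripper(0);print("gap",robot.read_finger_gap(),robot.read_wrist_force())
robot.move_l(tcp+case.u*.095,vel=.12);robot.hold(.2)
print("gap",robot.read_finger_gap(),robot.read_wrist_force(),robot.read_t())
E
```

```text
row140 [176 175 173 173 166  94  85  85  84  84  84  84  83  84  83  82  82  83
  82  82  83  82  87 135 143 146 146 145 146 144 143 152 178 180 179] col210 [171 173 176 177 175 174 126  85  86  85  85  84  84  84] [ 87  87  88  89  89 141 176 181 179 180]
131.0 [ 186   78   57  124 6370]
[187  78] [0.5249 0.2542 0.006 ] -0.0561770070233968 0.07641801938619318
[194 200] [0.5257 0.1    0.006 ] -0.057284316592347215 -0.07778492773387297
[242 194] [0.5992 0.0976 0.006 ] 0.016173858194878758 -0.08111259329736425
[242  80] [0.5994 0.2552 0.006 ] 0.018315118159052117 0.07652105659633356
touch False [ 0.0004 -0.0005  0.001 ]
gap 0.013192182587631593 [-4.6012  1.0876  4.9356]
gap 0.013486385406303744 [-0.1115 -0.1063 -0.6974] 15.2167
```

The board is held (gap 13.4 mm, about 1 N load). The stand's refined centre is (0.585, 0.1775) with yaw 0.4°; scene and wrist agree, while the side view was 7 mm off. Now carry it over and check with a wrist picture at hover.

```bash
sed -i 's/stand=Fr.*/stand=Fr((.585,.1775),np.radians(.4))/' h.py; python3 - <<'E'
from h import *
np.set_printoptions(precision=4,suppress=True)
tgt=stand.P(-.0014,0,.063)+stand.u*.008+stand.n*.0035
p=robot.read_eef_pos()
robot.move_l(p+ez*.04,vel=.15)
h=tgt+stand.u*.085
robot.move_l(h+ez*.03,stand.q,vel=.15)
robot.move_l(tgt+stand.u*.06,vel=.12)
im,T=snap("side");im2,_=snap("wrist");im3,_=snap("scene")
cv2.imwrite("pics/s5.png",im3)
cv2.imwrite("pics/c5.png",np.hstack([crop(im,150,130,310,270,2.4),cv2.resize(im2,(448,336))]))
print(robot.read_finger_gap(),robot.read_wrist_force(),robot.read_t())
E
```

```text
0.013350337536015973 [ 0.5606 -1.0621 -0.2879] 18.5833
```

View pics/c5.png

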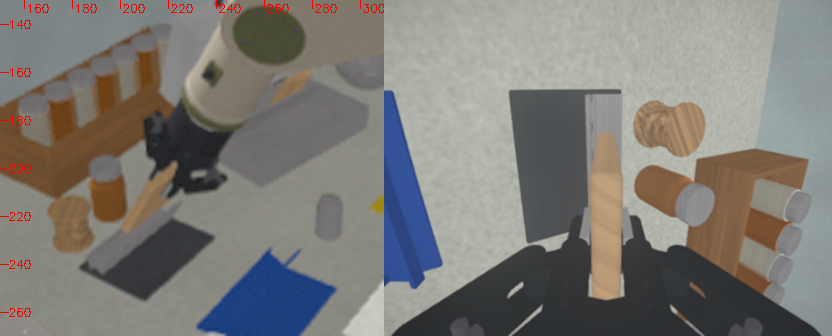

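The side view shows the board above the stand bars, clear of the jar and twine. The wrist view shows its foot just behind (+x of) the bars' edge (590 against 585). Now lower it onto the ledge.

```bash
python3 - <<'E'
from h import *
np.set_printoptions(precision=4,suppress=True)
tgt=stand.P(-.0014,0,.063)+stand.u*.008+stand.n*.0035
robot.move_l(tgt+stand.u*.012,vel=.1)
print("f0",robot.read_wrist_force())
hit=robot.move_l(tgt-stand.u*.006,vel=.02,until_force=4)
d=robot.read_eef_pos()-tgt
print("hit",hit,"u,n off",d@stand.u,d@stand.n,robot.read_wrist_force(),robot.read_finger_gap(),robot.read_t())
im,_=snap("side");im2,_=snap("wrist")
cv2.imwrite("pics/c6.png",np.hstack([crop(im,150,130,310,270,2.4),cv2.resize(im2,(448,336))]))
E
```

```text
f0 [ 0.372   0.1415 -0.9015]
hit True u,n off 0.0006731276373828998 0.00011242510130919 [-3.0604 -2.1077  4.7145] 0.013653886893662901 19.825
```

View pics/c6.png

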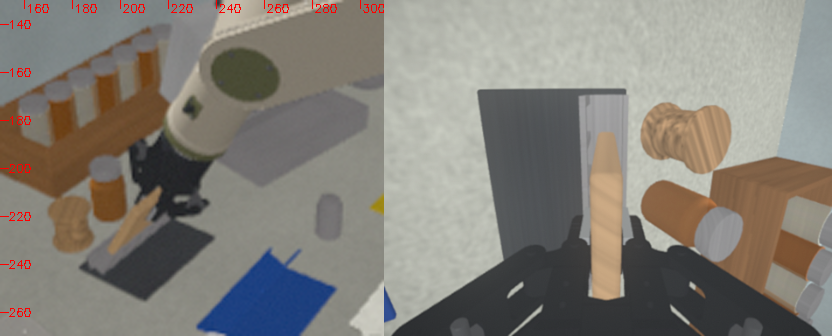

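The board met the ledge within 0.7 mm of the expected height, and its foot sits between bars and lip. Next I'll press it gently back to the bars, release, retract along the lean and check.

```bash
python3 - <<'E'
from h import *
np.set_printoptions(precision=4,suppress=True)
p=robot.read_eef_pos()
hit=robot.move_l(p-stand.n*.006,vel=.015,until_force=4)
d=robot.read_eef_pos()-p
print("bars",hit,d@stand.n,robot.read_wrist_force())
robot.set_gripper(.034)
p=robot.read_eef_pos()
robot.move_l(p+stand.u*.10,vel=.12)
robot.goto(robot.read_eef_pos()+np.array([-.12,-.1,.15]),tq(-ez,stand.x))
robot.hold(.3)
im,_=snap("side");im2,T=snap("scene")
cv2.imwrite("pics/d7.png",im);cv2.imwrite("pics/s7.png",im2)
cv2.imwrite("pics/c7.png",np.hstack([crop(im,150,90,310,270,2.4),crop(im2,160,140,350,320,2.2)]))
S=robot.get_calibration("scene");D=robot.get_calibration("side")
for k in(-1,1):
    X=stand.P(-.0014,k*.045,.063)+stand.u*.055
    print("pred top corner (centreline)",k,proj(D,X),proj(S,X))
print(robot.read_wrist_force(),robot.read_t())
E
```

```text
bars True -0.005538162778894292 [ 0.291  -0.0253  2.8242]Traceback (most recent call last):
  File "<stdin>", line 14, in <module>
    return _nx.concatenate(arrs, 1, dtype=dtype, casting=casting)
           ~~~~~~~~~~~~~~~^^^^^^^^^^^^^^^^^^^^^^^^^^^^^^^^^^^^^^^
ValueError: all the input array dimensions except for the concatenation axis must match exactly, but along dimension 0, the array at index 0 has size 432 and the array at index 1 has size 396
```

```bash
python3 - <<'E'
from h import *
np.set_printoptions(precision=1,suppress=True)
im=cv2.imread("pics/d7.png");im2=cv2.imread("pics/s7.png")
cv2.imwrite("pics/c7.png",np.hstack([crop(im,150,90,310,270,2.4),crop(im2,160,140,350,320,2.4)]))
S=robot.get_calibration("scene");D=robot.get_calibration("side")
for nm,e in(("top",.055),("bot",-.055)):
  for k in(-1,1):
    X=stand.P(-.0014,k*.045,.063)+stand.u*e
    print(nm,k,"side low/up face",proj(D,X-stand.n*.007),proj(D,X+stand.n*.007),"scene",proj(S,X-stand.n*.007),proj(S,X+stand.n*.007))
print(robot.read_wrist_force(),robot.read_t())
E
```

```text
top -1 side low/up face [225.6 206.8] [222.6 203.9] scene [294.5 169.9] [298. 170.]
top 1 side low/up face [207.9 220.7] [204.8 217.6] scene [310.7 153.7] [314.2 153.7]
bot -1 side low/up face [214.5 223.8] [211.7 221.1] scene [307.2 199.1] [310.7 199.4]
bot 1 side low/up face [197.3 237.7] [194.4 234.8] scene [322.4 182.5] [325.8 182.6]
[0.5 0.1 0.6] 22.8583
```

View pics/c7.png

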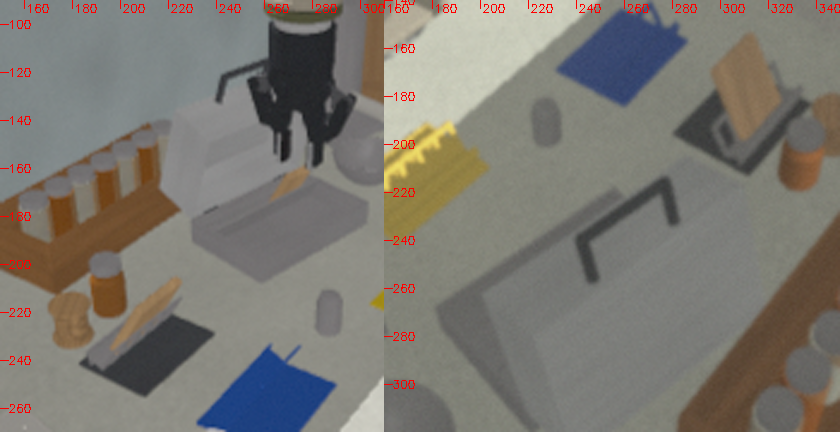

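Scene: the board's top corners are at (296.7,169.2) and (313.3,153.8), its foot at (309,199), all within 1–2 px of prediction. Side top corner (225.8,205.4) agrees too. The hood is still open, the narrow board is in the case, and the bystanders and the arm are clear, so I'm handing in.

```bash
python3 -c "
from cell import robot
robot.close_job();print(robot.read_t())"
```

```text
the job is handed in; nothing more can be done
the job is handed in; nothing more can be done
```

The job is handed in, at about 23 s of the 58 s allowed. I swung the hood back by its handle to about 1.2 rad and let go; it stayed open. I then lifted the larger board (on the case's +y side) out along its lean. I set it on the grey stand's ledge, pressed it gently back towards the bars, released it and drew the arm clear.

**Last checks:**
- **Board:** its top corners and foot matched the predicted proper pose within about 2 px, a few millimetres, in the scene view. One top corner agreed in the side view.
- **Rest of the scene:** in the last pictures the hood was open and the narrower board was in its place. The shaker, jar and twine stood where they were, but the crops did not show the tub, mug and turner and only caught the edge of the bowl.
- **Contact:** the wrist force was below 1 N with the arm away from everything.

**Disagreements:**
- The side camera's first estimate of the stand was 7 mm off in x; I used the value on which the scene and wrist cameras agreed.
- The press towards the bars travelled 5.5 mm where I expected about 3.5 mm. By then the force change may have been the foot's load coming off rather than the bars being met. The final pictures still show the board leaning properly.

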